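# Close the loaded leaf drill jig

### The arm

A 7-joint arm with a two-finger parallel gripper is mounted at the origin on the work surface. World frame = base frame: x ahead of the robot, y to its left, z up, the work surface at z = 0. Lengths are in mm, angles in rad, forces in N, time in s.
With the tool pointing down it reaches from about 400 to 850 mm from the base axis. Payload 6.9 kg.
Tool frame: the origin (TCP) lies midway between the tips of the shut fingers; the grasp point (between the pads) lies 19 mm behind it; z points along the fingers, y is the direction in which the jaws open and shut (so a half turn about z gives the same grasp; the last joint's range is limited). The gripper opens to 85 mm and grips with 20 to 120 N. Pads are 22 mm wide; open, the fingers measure 114 mm over their backs; the gripper's body (76 mm by 85 mm) begins 54 mm behind the grasp point. The pads swing forward as they close: fully open they stand 13 mm farther back than shut.
Start: joints at [0.105, 0.507, -0.238, 1.5, 0.126, 1.149, -0.155], TCP at [624.989, -0.025, 231.275] pointing down, gripper open.
Joint ranges: [-3.08, 3.08], [-0.24, 2.05], [-1.43, 1.35], [0, 2.5], [-1.52, 4.66], [0.17, 1.96], [-2.89, 2.89]. Speed limits (rad/s): [2.39, 2.39, 3.14, 3.14, 3.14, 3.14, 3.14].

### API

Orientations are given as a unit quaternion [w, x, y, z].
In Python, from workcell import manip gives the robot as it stands.
- The arm moves only by the tool play_rows, never from a script. Its argument "plan" is a list that holds one entry, the list of rows, each a list of 4 numbers: the shift along the tool's x, y, z in mm, then the turn about the tool's z in degrees. A call has 1 to 12 rows; each row is the pose to reach, as a shift and turn from the pose commanded when the call began, along the tool's axes at that moment; what a row does not reach only later rows make up. A row lasts 1/10 s, in which the tool goes at most 50 mm and 8.59 degrees, less where a joint would pass 70% of its speed; a pose out of reach is approached as far as the arm can. A call with a gripper value outside its range is refused whole. "jaw" is the gripper command: -1 is shut, 1 is fully open, values between are in proportion, set as the call begins (left out, the last holds). The fingers move at their own pace and stop on an object; "grip_force" is the grip in N (left out, the last holds). Time passes only in rows, so rows that repeat a pose let the fingers close. It gives the time, the measured TCP pose, the force and the opening at its end, in the units of the state.
- manip.sense(): the state, without advancing time (a new reading comes with each control period).
- manip.snapshot(name): name is "scene" or "side" or "wrist"; returns a dict with "frame" (480x640x3 uint8, red, green, blue), "z_map" (480x640 float32, mm along the optical axis (not along the pixel's ray), 0 where there is no reading), "intrinsics" (3x3 intrinsics, pixels), "k1" (the pictures are not rectified: a ray, as slopes to the right and down, at radius r is drawn at 1 + k1 r^2 times it, then the intrinsics apply), "origin" and "attitude" of the camera in the world; the wrist camera has in their place "mount" (4x4, takes a point from camera to tool coordinates, whose origin is the TCP and whose axes are the flange's). Camera axes: x right, y down, z forward; pixel columns grow to the right and rows downward; lengths in mm; the calibration is good to about 2 mm. A picture is of the moment at which its call begins: read the wrist's pose just before it.
- manip.close_job(): hands the job in, once; it reports no verdict.
Trained networks look in a picture, given as the dict that the camera call returned (one of the last four; its "shot" number tells which), for a name from the list of things; names that differ only in an ending like _2 or _b are one class to them, and where a whole thing is asked for, a point or a joint stands for the part that bears it (a point fixed in the world has none). Each returns a list of dicts, best first, with "conf" (0 to 1); they miss things now and then, are a little off and sometimes report something else, mostly with a low value. They report only what shows in the picture. A call takes as long as a camera call. They do not tell look-alikes from the thing itself.
- manip.masks_of(target, picture): "region" (480x640 bool, what is visible of it) and "rect" ([centre column, centre row, width, height] in pixels, round what is visible of it).
The state is a dict: "time_s": time; "joint_pos": joint angles; "dq": joint speeds; "joint_torque": joint torques, N m; "ee_pos": TCP position; "eef_rot": TCP orientation; "ft_force": force on the tool from outside, world axes, zero at the start; "ft_torque": the same for the moment, N m; "opening": opening from 0.0 (shut) to 1.0 (fully open).
Only numpy, scipy, OpenCV 4.12 (cv2) and the standard library are available. Lean on these libraries where they do the work, as an engineer would, in place of code of your own. Each camera call takes 0.05 s, during which the arm holds its last target.

### The job

Close the drill jig that has the red grip, the one loaded with an aluminium profile: swing its leaf up, over past vertical, and lower it gently all the way down onto its two stop posts, without letting it drop. Leave the profile lying in its nest, leave the blue-grip jig's leaf leaning open, and let go of the grip.

Things in the scene. Friction and masses are not known exactly. Their poses are not given: they have to be found in the camera images.
- jig_red: drill jig with red grip, fixed: grey base 150 (x) x 200 (y) x 16 mm, hinged aluminium leaf 120 (x) x 124 x 12 mm. Origin: centre of base underside, on the bench; z up, x away from the robot. Hinge line along x at y +40, z 66 mm, mid-thickness of the leaf. Stop posts on the -y side. Beyond x 75 mm the jig has only the grip bar. A like jig, blue grip, empty, stands on the other side; sides may swap.
- leaf_red (a joint): red-grip leaf angle q, rad: 0 closed, level on its stops; 1.57 upright; 2.5 leaning open (start). 0.3 kg, falls if let go. Grip: red 14 mm round bar at its free edge, along the hinge line, bare from x 63 to 123 mm in the jig's frame; bar axis at y = 40 - 115 cos q, z = 66 + 115 sin q mm. It can turn between the fingers, so a hand pointing down keeps its attitude throughout.
- profile: aluminium profile lying loose in the red-grip jig's nest: 110 x 30 x 30 mm, slotted sides, 0.16 kg. Origin: centre of its underside; x along its length, parallel to the jig's x. It lies about x 0, y -20 mm in the jig's frame, underside 26 and top 56 mm above the bench, 4 mm below the closed leaf.
- leaf_blue (a joint): angle of the leaf of the other jig, with blue grip and empty nest (rad), same size and meaning; it starts leaning open at 2.5 and is to be left so.
Mind the look-alikes: they are no part of the job. Leave any purple look-alike of the profile alone.

How it is judged:
By the outcome, as a careful person would: the job done as asked, in the order asked, and still so for the second after the job is handed in, with the robot touching nothing.
It also fails if it takes over 37 s, if anything falls off the work surface, if the arm or the gripper's body presses on something with over 40 N, if the wrist force passes 120 N, or if a joint passes its speed limit or range.

## Working session

There is one attempt and no reset: what is moved stays moved. The work goes in short steps, Python scripts to look and compute and a tool call to move; the robot and the scene stay as the last step left them, time stands still between calls to the robot, and variables do not carry over. Pictures are saved under pics/ and viewed, and the job is handed in when it is done.

Besides the shell and the picture viewer there is one more tool, called after ">>>" as a command line: name --argument value ..., lists and objects as JSON in quotes. play_rows: Moves the arm, as the interface text tells. Its arguments: {"type":"object","properties":{"plan":{"type":"array","items":{"type":"array","items":{"type":"array","items":{"type":"number"}}}},"jaw":{"type":"number"},"grip_force":{"type":"number"}},"required":["plan"]}

```bash
mkdir -p pics; cat > h.py <<'E'
import numpy as np, cv2
from workcell import manip
def save(s,n): cv2.imwrite('pics/'+n, cv2.cvtColor(s['frame'],cv2.COLOR_RGB2BGR))
E
python3 - <<'E'
from h import *
st=manip.sense(); print({k:np.round(v,3) for k,v in st.items()})
for n in ("scene","side"):
    s=manip.snapshot(n); save(s,n+'0.png'); np.savez(n+'0.npz',**{k:v for k,v in s.items()})
    print(n,s['intrinsics'].tolist() if hasattr(s['intrinsics'],'tolist') else s['intrinsics'],s['k1'],s['origin'],s['attitude'])
    for t in ("jig_red","leaf_red","profile","leaf_blue"):
        for d in manip.masks_of(t,s): print(t,round(d['conf'],2),np.round(d['rect']),d['region'].sum())
E
```

```text
{'time_s': np.float64(0.0), 'joint_pos': array([ 0.106,  0.508, -0.237,  1.501,  0.126,  1.149, -0.155]), 'dq': array([-0.001, -0.001,  0.001, -0.001, -0.001,  0.001, -0.   ]), 'joint_torque': array([ 1.0000e-03, -6.2059e+01, -2.1870e+00, -2.4966e+01,  1.2000e-02,
        1.2000e-02,  0.0000e+00]), 'ee_pos': array([ 6.24489e+02, -1.39000e-01,  2.30425e+02]), 'eef_rot': array([-0.001,  0.707,  0.707, -0.001]), 'ft_force': array([ 0.007, -0.329, -0.397]), 'ft_torque': array([-0.03 ,  0.002,  0.045]), 'opening': np.float64(0.997)}
scene [[517.185120447053, 0.0, 319.8160970809703], [0.0, 517.185120447053, 233.899021243612], [0.0, 0.0, 1.0]] -0.074446893322387 [830.57015858 589.70217196 738.21947129] [-0.12199957  0.25577034  0.87111652 -0.40106563]
jig_red 0.73 [245. 234. 104.  77.] 4154
leaf_red 0.94 [253. 222.  90.  36.] 917
profile 0.72 [237. 208.  54.  30.] 527
profile 0.66 [245. 176.  13.  19.] 81
profile 0.6 [323. 218.  52.  29.] 912
leaf_blue 0.73 [410. 408. 126.  80.] 4871
leaf_blue 0.73 [252. 222.  90.  32.] 940
side [[449.3974768150735, 0.0, 317.1965478728384], [0.0, 449.3974768150735, 232.1611342575064], [0.0, 0.0, 1.0]] -0.01967929841986194 [ 370.08722004 -722.14225956  720.04279358] [-0.37306683  0.92745494 -0.01919588  0.01673266]
jig_red 0.56 [374. 281. 108. 152.] 10229
leaf_red 0.81 [378. 240.  97.  68.] 4722
profile 0.79 [368. 303.  62.  25.] 1297
profile 0.78 [279. 278.  61.  18.] 1191
profile 0.61 [333. 416.  35.  80.] 1661
leaf_blue 0.97 [356. 110.  77.  53.] 2475
```

View pics/scene0.png

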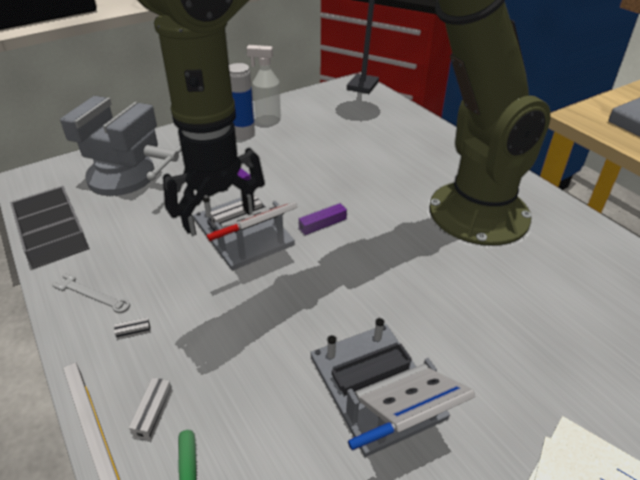

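View pics/side0.png

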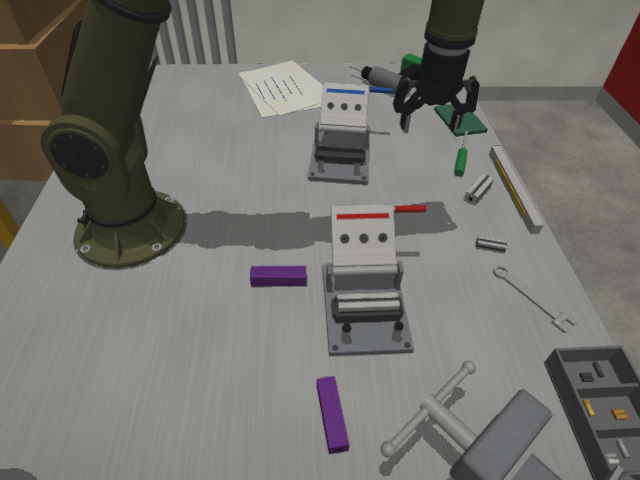

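The side view shows the red jig at about (367,280), with a silver profile in its nest at (368,303) and the red bar at (410,209). The blue jig at (340,130) is empty. Things that could be mistaken for the targets:
- Purple blocks at side (279,277) and (333,414).
- Loose silver offcuts at side (478,188) and (491,244).
- The red stripe on the leaf at (362,216).
- The blue bar at (380,91).

Next I'll measure the bar and the profile and check a close crop.

```bash
cat >> h.py <<'E'
def rot(q):
    from scipy.spatial.transform import Rotation as R
    return R.from_quat([q[1],q[2],q[3],q[0]]).as_matrix()
def pts(s,mask,T=None):
    v,u=np.nonzero(mask&(s['z_map']>0)); z=s['z_map'][v,u]
    K=np.array(s['intrinsics']); d=np.array([float(s['k1']),0,0,0])
    n=cv2.undistortPoints(np.c_[u,v].astype(float)[:,None],K,d)[:,0]
    P=np.c_[n*z[:,None],z]
    if T is None: return P@rot(s['attitude']).T+s['origin'],u,v
    P=P@T[:3,:3].T+T[:3,3]; return P,u,v
def proj(s,P):
    X=(np.atleast_2d(P)-s['origin'])@rot(s['attitude'])
    return cv2.projectPoints(X,np.zeros(3),np.zeros(3),np.array(s['intrinsics']),np.array([float(s['k1']),0,0,0]))[0][:,0]
def red(s):
    h=cv2.cvtColor(s['frame'],cv2.COLOR_RGB2HSV).astype(int)
    return ((h[...,0]<8)|(h[...,0]>172))&(h[...,1]>150)&(h[...,2]>70)
E
python3 - <<'E'
from h import *
for n,box in (("scene",(195,215,265,245)),("side",(325,195,435,225))):
    s=dict(np.load(n+'0.npz',allow_pickle=True))
    m=red(s); b=np.zeros_like(m); b[box[1]:box[3],box[0]:box[2]]=1
    nl,l,stt,c=cv2.connectedComponentsWithStats((m&b).astype(np.uint8))
    for i in range(1,nl):
        if stt[i,4]<15: continue
        P,u,v=pts(s,l==i); 
        o=np.argsort(P[:,0]); print(n,stt[i],c[i].round(1)); print(np.percentile(P,[2,10,50,90,98],axis=0).round(0).tolist())
    # base-top plane & posts etc
s=dict(np.load('side0.npz',allow_pickle=True))
P,u,v=pts(s,np.ones((480,640),bool))
def at(x,y):
    k=(abs(u-x)<=1)&(abs(v-y)<=1); return np.median(P[k],axis=0).round(1) if k.any() else None
for nm,p in dict(prof_l=(337,302),prof_r=(398,302),post1=(347,327),post2=(399,326),baseFL=(329,347),baseFR=(409,346),hinge_l=(336,269),hinge_r=(396,268),bench=(300,330)).items(): print(nm,at(*p))
c=cv2.resize(s['frame'][180:370,300:450],None,fx=4,fy=3,interpolation=2) ; cv2.imwrite('pics/crop0.png',cv2.cvtColor(cv2.resize(s['frame'][190:365,300:450],None,fx=3.4,fy=3.4,interpolation=2),cv2.COLOR_RGB2BGR))
E
```

```text
scene [207 225  32  16 205] [222.1 231.9]
[[561.0, -103.0, 133.0], [566.0, -100.0, 135.0], [591.0, -96.0, 140.0], [612.0, -94.0, 143.0], [617.0, -93.0, 144.0]]
side [395 205  31   7 180] [410.  208.4]
[[560.0, -110.0, 131.0], [563.0, -109.0, 133.0], [587.0, -106.0, 137.0], [610.0, -102.0, 139.0], [616.0, -99.0, 140.0]]
side [337 214  52   5 207] [362.  215.7]
[[448.0, -120.0, 127.0], [456.0, -119.0, 128.0], [494.0, -116.0, 130.0], [533.0, -113.0, 132.0], [542.0, -112.0, 133.0]]
prof_l [ 441.  -244.5   34.7]
prof_r [ 549.3 -261.4   53.2]
post1 [ 451.6 -312.7   57.4]
post2 [ 540.8 -312.9   58.4]
baseFL [ 421.8 -322.3   13.3]
baseFR [ 562.3 -329.1   16.1]
hinge_l [ 441.1 -196.9   72.7]
hinge_r [ 553.1 -198.5   71.6]
bench [ 371.8 -278.7   -1.8]
```

View pics/crop0.png

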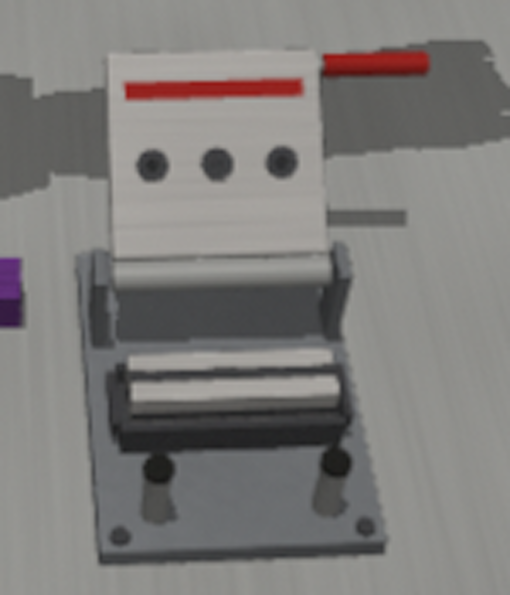

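```bash
python3 - <<'E'
from h import *
from scipy.optimize import least_squares
def comp(n,box):
    s=dict(np.load(n+'0.npz',allow_pickle=True)); m=red(s); b=np.zeros_like(m); b[box[1]:box[3],box[0]:box[2]]=1
    return s,m&b
for n,box in (("scene",(195,215,242,245)),("side",(392,195,435,225)),("side",(330,212,392,222))):
    s,m=comp(n,box); P,u,v=pts(s,m)
    for a in (1,2): print(n,'yz'[a-1],np.polyfit(P[:,0]-590,P[:,a],1).round(3), end=' ')
    print(P[:,0].min(),P[:,0].max())
# project model onto image for given pose, overlay
s=dict(np.load('side0.npz',allow_pickle=True)); sc=dict(np.load('scene0.npz',allow_pickle=True))
# pixel-based fit: bar endpoints + base corners + posts tops (side), bar ends (scene)
q=2.5; by=40-115*np.cos(q); bz=66+115*np.sin(q)
obs=[(s,(63,by,bz),(395.5,209.5)),(s,(123,by,bz),(426,208.5)),
(s,(-75,-100,16),(329,353-2)),(s,(75,-100,16),(412,350)),
(sc,(123,by,bz),(208,236.5)),]
def f(p):
    c,sn=np.cos(p[2]),np.sin(p[2]); r=[]
    for S,M,o in obs:
        X=np.array([p[0]+c*M[0]-sn*M[1],p[1]+sn*M[0]+c*M[1],M[2]]); r.append(proj(S,X)[0]-o)
    return np.ravel(r)
r=least_squares(f,[497,-233,0],x_scale=[10,10,.1]); print(r.x.round(3),r.fun.round(1))
E
```

```text
scene y [-1.0000e-03 -9.6516e+01] scene z [1.60000e-02 1.39342e+02] 559.2887634074527 617.3617739220049
side y [-3.00000e-03 -1.05716e+02] side z [-1.00000e-03  1.36754e+02] 558.0368965001799 617.0059552561095
side y [-1.00000e-03 -1.15771e+02] side z [-5.00000e-03  1.29283e+02] 446.31425395757486 543.8481097132468
[ 4.93916e+02 -2.35622e+02 -6.00000e-03] [-0.9 -0.7 -0.4 -0.2 -1.5  1.   1.1 -0.7 -1.6  0.4]
```

Yaw is about 0 and the jig origin is about (494.5, -233). That puts the bar axis at y -101, z about 135, with the bare section at x 558..617, which agrees with the given sizes. I'll turn the hand 90° and move above (596, -101).

>>> play_rows --plan '[[[-9, -3, 0, 8], [-18, -6, 0, 16], [-27, -8, 0, 24], [-36, -11, 0, 32], [-46, -14, 0, 40], [-56, -16, 0, 48], [-66, -19, 0, 56], [-75, -22, 0, 64], [-84, -24, 0, 72], [-93, -27, 0, 80], [-101, -29, 0, 88], [-101, -29, 0, 90]]]' --jaw 1 --grip_force 40

```text
time_s: 1.7
ee_pos: [595.6, -102.5, 231.4]
eef_rot: [0.0, 1.0, -0.003, -0.0]
ft_force: [-0.1, 0.2, 0.1]
opening: 1.0
```

```bash
python3 - <<'E'
from h import *
st=manip.sense(); print(st['ee_pos'].round(1),st['eef_rot'].round(3),st['ft_force'].round(1),st['joint_pos'].round(2))
s=manip.snapshot('wrist'); save(s,'wrist1.png')
T=np.eye(4);T[:3,:3]=rot(st['eef_rot']);T[:3,3]=st['ee_pos']
T=T@np.array(s['mount']); print(np.array(s['mount']).round(2).tolist())
m=red(s); nl,l,stt,c=cv2.connectedComponentsWithStats(m.astype(np.uint8))
for i in range(1,nl):
    if stt[i,4]<60: continue
    P,u,v=pts(s,l==i,T); print(stt[i],np.percentile(P,[1,50,99],axis=0).round(1).tolist(),np.polyfit(P[:,0],P[:,1],1).round(3))
s=manip.snapshot('side'); save(s,'side1.png')
E
```

```text
[ 595.6 -102.5  231.4] [ 0.     1.    -0.003 -0.   ] [-0.1  0.2  0.1] [ 0.02  0.48  0.18  1.56 -0.09  1.11 -1.36]
[[0.0, -0.95, -0.33, 84.87], [1.0, 0.0, -0.0, 1.08], [0.0, -0.33, 0.95, -142.43], [0.0, 0.0, 0.0, 1.0]]
[ 309  211   20   85 1595] [[560.1, -108.2, 135.3], [591.6, -102.1, 140.5], [618.5, -95.5, 142.7]] [-2.00000e-03 -1.00775e+02]
[334 305  10 111 980] [[447.6, -120.0, 129.0], [499.8, -116.3, 132.4], [544.5, -112.8, 135.5]] [ 4.00000e-03 -1.18482e+02]
```

View pics/wrist1.png

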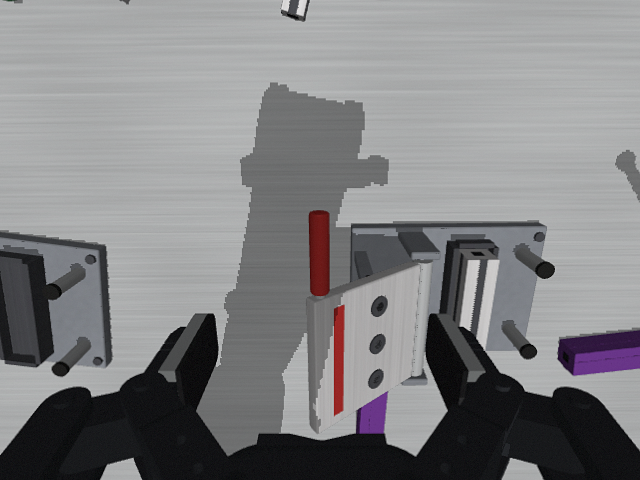

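View pics/side1.png

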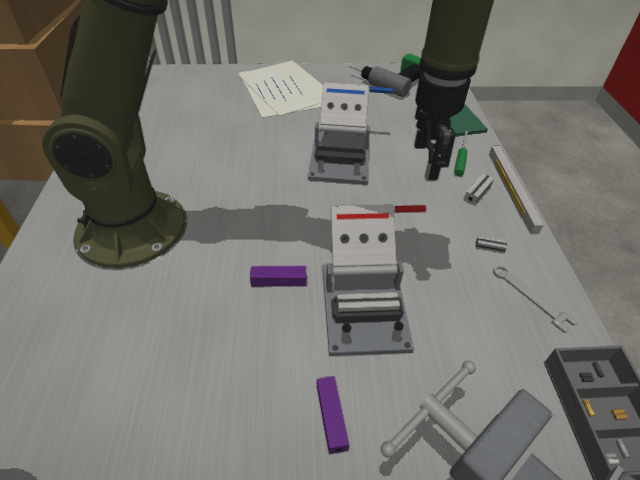

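The wrist view shows the red bar at (319,252), centred between the open fingers, with the red jig and its silver profile at (478,290). Its axis measures y -102, z about 135, which agrees with the first fit. I'll descend to TCP z of about 116 and then close.

>>> play_rows --plan '[[[0, 0, 12, 0], [0, 0, 26, 0], [0, 0, 40, 0], [0, 0, 54, 0], [0, 0, 68, 0], [0, 0, 82, 0], [0, 0, 94, 0], [0, 0, 104, 0], [0, 0, 110, 0], [0, 0, 114, 0], [0, 0, 115, 0], [0, 0, 115, 0]]]'

```text
time_s: 3.0
ee_pos: [596.2, -101.1, 116.5]
eef_rot: [0.0, 1.0, 0.0, 0.0]
ft_force: [-0.6, 0.0, 0.0]
opening: 0.996
```

>>> play_rows --plan '[[[0, 0, 0, 0], [0, 0, 0, 0], [0, 0, 0, 0], [0, 0, 0, 0], [0, 0, 0, 0], [0, 0, 0, 0], [0, 0, 0, 0], [0, 0, 0, 0], [0, 0, 0, 0], [0, 0, 0, 0]]]' --jaw -1

```text
time_s: 4.0
ee_pos: [596.0, -101.0, 116.4]
eef_rot: [-0.0, 1.0, 0.0, 0.0]
ft_force: [-1.1, 0.4, 3.5]
opening: 0.147
```

```bash
python3 - <<'E'
from h import *
st=manip.sense(); print(st['ee_pos'].round(1),st['ft_force'].round(1),st['opening'])
s=manip.snapshot('wrist'); save(s,'wrist2.png')
s=manip.snapshot('side'); save(s,'side2.png')
E
```

```text
[ 596.  -101.   116.4] [-1.1  0.4  3.5] 0.14710753725698067
```

View pics/wrist2.png

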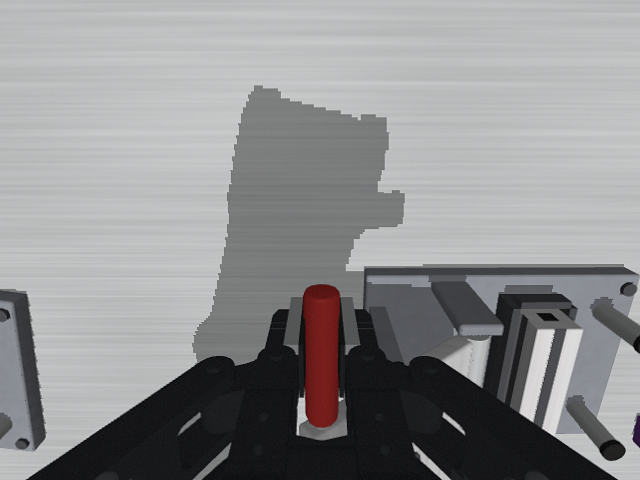

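The bar is held: opening 0.147 (about 12.5 mm) and it sits between the pads at (321,355) in the wrist view. Now I'll work out the arc in tool axes.

```bash
python3 - <<'E'
import numpy as np
q0=2.5
for seg in [(2.5,2.3),(2.3,1.9),(1.9,1.5),(1.5,1.1),(1.1,.7),(.7,.35),(.35,.1)]:
    q=np.linspace(seg[0],seg[1],13)[1:]
    print(seg,[[0,round(115*(np.cos(a)-np.cos(seg[0])),1),round(-115*(np.sin(a)-np.sin(seg[0])),1),0] for a in q])
E
```

```text
(2.5, 2.3) [[0, np.float64(1.2), np.float64(-1.5), 0], [0, np.float64(2.3), np.float64(-3.0), 0], [0, np.float64(3.6), np.float64(-4.5), 0], [0, np.float64(4.8), np.float64(-6.0), 0], [0, np.float64(6.0), np.float64(-7.4), 0], [0, np.float64(7.3), np.float64(-8.9), 0], [0, np.float64(8.6), np.float64(-10.3), 0], [0, np.float64(10.0), np.float64(-11.6), 0], [0, np.float64(11.3), np.float64(-13.0), 0], [0, np.float64(12.7), np.float64(-14.3), 0], [0, np.float64(14.1), np.float64(-15.6), 0], [0, np.float64(15.5), np.float64(-16.9), 0]]
(2.3, 1.9) [[0, np.float64(2.9), np.float64(-2.5), 0], [0, np.float64(5.9), np.float64(-4.9), 0], [0, np.float64(8.9), np.float64(-7.2), 0], [0, np.float64(12.1), np.float64(-9.4), 0], [0, np.float64(15.3), np.float64(-11.5), 0], [0, np.float64(18.6), np.float64(-13.5), 0], [0, np.float64(21.9), np.float64(-15.4), 0], [0, np.float64(25.3), np.float64(-17.2), 0], [0, np.float64(28.8), np.float64(-18.8), 0], [0, np.float64(32.3), np.float64(-20.3), 0], [0, np.float64(35.8), np.float64(-21.8), 0], [0, np.float64(39.4), np.float64(-23.1), 0]]
(1.9, 1.5) [[0, 
[... 1941 characters left out ...]
[0, np.float64(16.2), np.float64(25.4), 0], [0, np.float64(17.6), np.float64(28.4), 0], [0, np.float64(18.9), np.float64(31.5), 0], [0, np.float64(20.1), np.float64(34.7), 0]]
(0.35, 0.1) [[0, np.float64(0.8), np.float64(2.3), 0], [0, np.float64(1.5), np.float64(4.5), 0], [0, np.float64(2.3), np.float64(6.8), 0], [0, np.float64(2.9), np.float64(9.1), 0], [0, np.float64(3.5), np.float64(11.4), 0], [0, np.float64(4.1), np.float64(13.8), 0], [0, np.float64(4.6), np.float64(16.1), 0], [0, np.float64(5.0), np.float64(18.5), 0], [0, np.float64(5.5), np.float64(20.8), 0], [0, np.float64(5.8), np.float64(23.2), 0], [0, np.float64(6.1), np.float64(25.6), 0], [0, np.float64(6.4), np.float64(28.0), 0]]
```

>>> play_rows --plan '[[[0, 1.2, -1.5, 0], [0, 2.3, -3, 0], [0, 3.6, -4.5, 0], [0, 4.8, -6, 0], [0, 6, -7.4, 0], [0, 7.3, -8.9, 0], [0, 8.6, -10.3, 0], [0, 10, -11.6, 0], [0, 11.3, -13, 0], [0, 12.7, -14.3, 0], [0, 14.1, -15.6, 0], [0, 15.5, -16.9, 0]]]'

```text
time_s: 5.3
ee_pos: [596.1, -115.5, 133.6]
eef_rot: [-0.001, 1.0, 0.0, 0.0]
ft_force: [0.9, 6.6, 0.2]
opening: 0.149
```

```bash
python3 - <<'E'
from h import *
st=manip.sense(); print(st['ee_pos'].round(1),st['ft_force'].round(1),st['ft_torque'].round(2),st['opening'])
s=manip.snapshot('side'); save(s,'side3.png')
E
```

```text
[ 596.1 -115.5  133.6] [0.9 6.6 0.2] [ 1.48 -0.09 -0.03] 0.14905586765782736
```

View pics/side3.png

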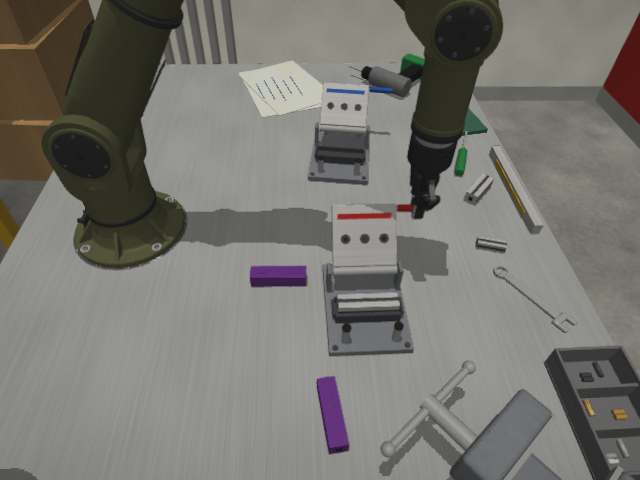

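The leaf follows: its top edge looks wider at (364,206), and the forces are small. Continuing along the arc.

>>> play_rows --plan '[[[0, 2.9, -2.5, 0], [0, 5.9, -4.9, 0], [0, 8.9, -7.2, 0], [0, 12.1, -9.4, 0], [0, 15.3, -11.5, 0], [0, 18.6, -13.5, 0], [0, 21.9, -15.4, 0], [0, 25.3, -17.2, 0], [0, 28.8, -18.8, 0], [0, 32.3, -20.3, 0], [0, 35.8, -21.8, 0], [0, 39.4, -23.1, 0]]]'

```text
time_s: 6.55
ee_pos: [596.3, -154.6, 157.9]
eef_rot: [-0.001, 1.0, 0.001, 0.001]
ft_force: [-1.2, 6.9, 9.6]
opening: 0.148
```

```bash
python3 - <<'E'
from h import *
st=manip.sense(); print(st['ee_pos'].round(1),st['ft_force'].round(1),st['ft_torque'].round(2),st['opening'])
s=manip.snapshot('side'); save(s,'side4.png')
s=manip.snapshot('wrist'); save(s,'wrist4.png')
E
```

```text
[ 596.3 -154.6  157.9] [-1.2  6.9  9.6] [1.63 0.18 0.03] 0.14835850278914703
```

View pics/side4.png

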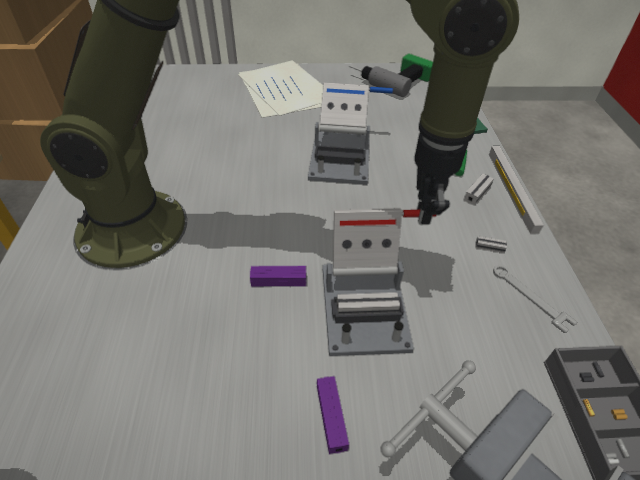

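View pics/wrist4.png

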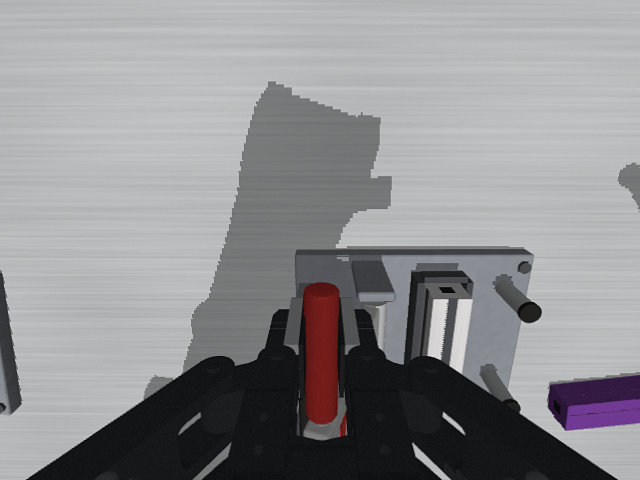

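The leaf is near upright and still held: bar at (418,213) in the side view, profile in its nest at (367,303). The forces suggest the true path lies about 1 mm higher and further +y, so I'll shift the next segment a little.

>>> play_rows --plan '[[[0, 3.2, -1.5, 0], [0, 6.8, -2.9, 0], [0, 10.4, -4.1, 0], [0, 14, -5, 0], [0, 17.8, -5.7, 0], [0, 21.6, -6.2, 0], [0, 25.4, -6.6, 0], [0, 29.2, -7, 0], [0, 33, -7.1, 0], [0, 36.9, -7.2, 0], [0, 40.7, -7.1, 0], [0, 44.5, -6.9, 0]]]'

```text
time_s: 7.85
ee_pos: [596.4, -201.1, 163.5]
eef_rot: [0.0, 1.0, -0.0, 0.0]
ft_force: [2.9, 2.9, 5.5]
opening: 0.144
```

```bash
python3 - <<'E'
from h import *
st=manip.sense(); print(st['ee_pos'].round(1),st['ft_force'].round(1),st['ft_torque'].round(2),st['opening'])
E
```

```text
[ 596.4 -201.1  163.5] [2.9 2.9 5.5] [ 1.14 -0.39  0.03] 0.14431998947452873
```

>>> play_rows --plan '[[[0, 3.8, 0, 0], [0, 7.6, 0.4, 0], [0, 11.4, 1, 0], [0, 15.2, 1.7, 0], [0, 18.9, 2.5, 0], [0, 22.6, 3.5, 0], [0, 26.3, 4.6, 0], [0, 29.9, 5.8, 0], [0, 33.5, 7.2, 0], [0, 37.1, 8.7, 0], [0, 40.6, 10.2, 0], [0, 44, 12, 0]]]'

```text
time_s: 9.05
ee_pos: [596.2, -245.0, 151.2]
eef_rot: [0.0, 1.0, -0.0, 0.0]
ft_force: [4.9, 2.3, 3.8]
opening: 0.146
```

```bash
python3 - <<'E'
from h import *
st=manip.sense(); print(st['ee_pos'].round(1),st['ft_force'].round(1),st['ft_torque'].round(2),st['opening'])
s=manip.snapshot('side'); save(s,'side5.png')
s=manip.snapshot('scene'); save(s,'scene5.png')
E
```

```text
[ 596.2 -245.   151.2] [4.9 2.3 3.8] [ 0.78 -0.96 -0.06] 0.1458684173764858
```

View pics/side5.png

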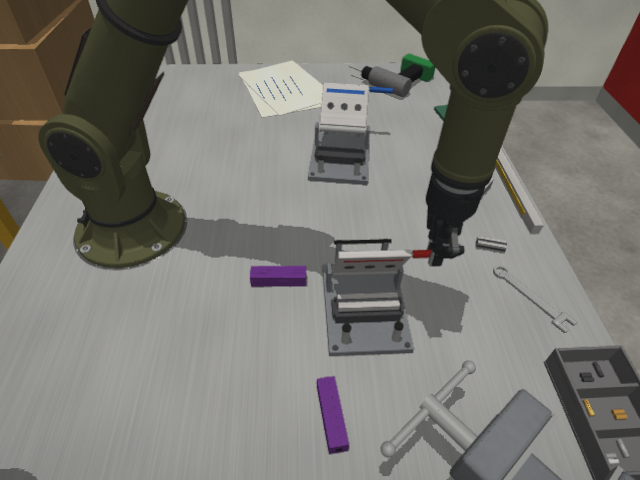

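View pics/scene5.png

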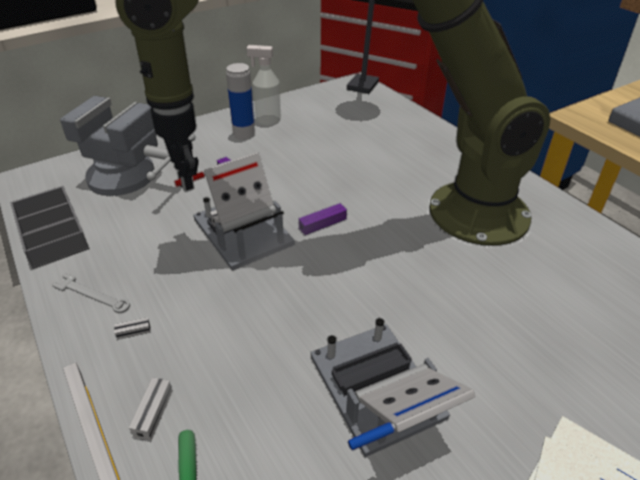

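The leaf is past vertical and still held: bar at (420,254) in the side view, profile at (367,303) and blue leaf unchanged. Before lowering I'll check how close the vice handle, seen near (468,368), is to the final hand position.

```bash
python3 - <<'E'
from h import *
s=dict(np.load('side0.npz',allow_pickle=True))
P,u,v=pts(s,np.ones((480,640),bool))
for x,y in ((467,366),(468,370),(458,380),(430,402),(388,449),(520,400)):
    k=(abs(u-x)<=1)&(abs(v-y)<=1); print((x,y),np.median(P[k],axis=0).round(0))
k=(P[:,0]>540)&(P[:,0]<660)&(P[:,1]>-400)&(P[:,1]<-200)&(P[:,2]>8)
Q=P[k]; print(k.sum()); 
k=(P[:,0]>575)&(P[:,0]<670)&(P[:,1]>-420)&(P[:,1]<-200)&(P[:,2]>8); print(P[k].round(0)[:30])
E
```

```text
(467, 366) [ 619. -415.  102.]
(468, 370) [ 621. -420.   99.]
(458, 380) [ 602. -434.   98.]
(430, 402) [ 551. -467.  106.]
(388, 449) [ 483. -527.  103.]
(520, 400) [ 640. -503.  183.]
983
[[ 624. -403.   99.]
 [ 625. -404.  100.]
 [ 621. -404.   98.]
 [ 621. -406.  101.]
 [ 622. -406.  103.]
 [ 624. -405.  100.]
 [ 625. -406.  102.]
 [ 626. -407.  103.]
 [ 628. -406.  101.]
 [ 618. -404.   96.]
 [ 618. -406.   99.]
 [ 619. -407.  100.]
 [ 621. -407.  100.]
 [ 622. -408.  102.]
 [ 623. -408.  102.]
 [ 625. -407.  101.]
 [ 626. -408.  102.]
 [ 627. -408.  102.]
 [ 630. -407.   99.]
 [ 617. -406.   97.]
 [ 617. -408.  100.]
 [ 619. -407.   98.]
 [ 620. -409.  102.]
 [ 620. -411.  105.]
 [ 623. -409.  101.]
 [ 624. -410.  103.]
 [ 625. -410.  104.]
 [ 627. -410.  102.]
 [ 629. -410.  102.]
 [ 630. -410.  102.]]
```

>>> play_rows --plan '[[[0, 3.4, 1.6, 0], [0, 6.7, 3.4, 0], [0, 10, 5.4, 0], [0, 13.2, 7.5, 0], [0, 16.3, 9.8, 0], [0, 19.3, 12.1, 0], [0, 22.3, 14.5, 0], [0, 25.2, 17.1, 0], [0, 28, 19.7, 0], [0, 30.7, 22.4, 0], [0, 33.3, 25.2, 0], [0, 35.8, 28.1, 0]]]'

```text
time_s: 10.35
ee_pos: [595.8, -280.2, 122.5]
eef_rot: [-0.0, 1.0, 0.0, -0.0]
ft_force: [5.2, 2.1, -0.1]
opening: 0.15
```

The vice handle ends at y -403. The hand's outermost point, with the fingers open, is about y -365, so it is clear. I'll keep lowering.

>>> play_rows --plan '[[[0, 2.1, 2.6, 0], [0, 4.2, 5.3, 0], [0, 6.1, 8, 0], [0, 8, 10.7, 0], [0, 9.8, 13.6, 0], [0, 11.6, 16.4, 0], [0, 13.2, 19.4, 0], [0, 14.7, 22.3, 0], [0, 16.2, 25.4, 0], [0, 17.6, 28.4, 0], [0, 18.9, 31.5, 0], [0, 20.1, 34.7, 0]]]'

```text
time_s: 11.55
ee_pos: [595.7, -300.4, 88.1]
eef_rot: [-0.0, 1.0, -0.0, -0.0]
ft_force: [0.9, 1.1, 0.3]
opening: 0.145
```

```bash
python3 - <<'E'
from h import *
st=manip.sense(); print(st['ee_pos'].round(1),st['ft_force'].round(1),st['ft_torque'].round(2),st['opening'])
s=manip.snapshot('wrist'); save(s,'wrist6.png')
E
```

```text
[ 595.7 -300.4   88.1] [0.9 1.1 0.3] [ 0.6  -0.33  0.06] 0.14525494404931838
```

View pics/wrist6.png

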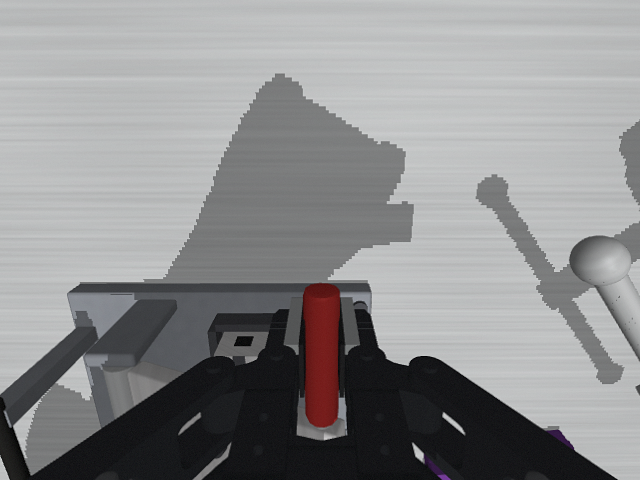

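The wrist view shows the bar still gripped at (321,355), the vice handle clear at (600,262), and the profile end at (243,342). About 40 mm of drop remains. I'll lower 28 mm, then go slowly.

>>> play_rows --plan '[[[0, 0.8, 2.3, 0], [0, 1.5, 4.5, 0], [0, 2.3, 6.8, 0], [0, 2.9, 9.1, 0], [0, 3.5, 11.4, 0], [0, 4.1, 13.8, 0], [0, 4.6, 16.1, 0], [0, 5, 18.5, 0], [0, 5.5, 20.8, 0], [0, 5.8, 23.2, 0], [0, 6.1, 25.6, 0], [0, 6.4, 28, 0]]]'

```text
time_s: 12.8
ee_pos: [595.8, -307.0, 60.2]
eef_rot: [0.0, 1.0, -0.0, -0.0]
ft_force: [-1.6, -0.1, 1.6]
opening: 0.152
```

>>> play_rows --plan '[[[0, 0.1, 0.8, 0], [0, 0.2, 1.6, 0], [0, 0.3, 2.4, 0], [0, 0.4, 3.2, 0], [0, 0.4, 4, 0], [0, 0.5, 4.8, 0], [0, 0.5, 5.6, 0], [0, 0.5, 6.4, 0], [0, 0.5, 7.2, 0], [0, 0.6, 8, 0], [0, 0.6, 8.8, 0], [0, 0.6, 9.5, 0]]]'

```text
time_s: 14.0
ee_pos: [595.8, -307.9, 50.7]
eef_rot: [0.0, 1.0, -0.0, -0.0]
ft_force: [-2.7, -4.3, 0.6]
opening: 0.143
```

```bash
python3 - <<'E'
from h import *
st=manip.sense(); print(st['ee_pos'].round(1),st['ft_force'].round(1),st['ft_torque'].round(2),st['opening'])
s=manip.snapshot('side'); save(s,'side7.png')
E
```

```text
[ 595.8 -307.9   50.7] [-2.7 -4.3  0.6] [-0.57  0.44  0.01] 0.14323593192887382
```

View pics/side7.png

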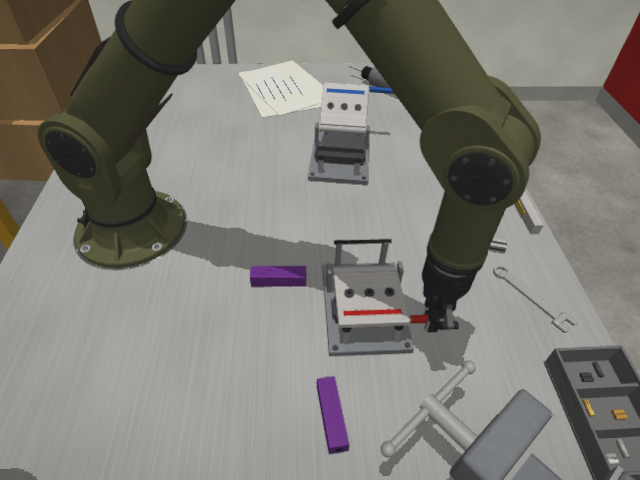

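The leaf is almost level: free edge near (370,322), bar at (418,320), and no contact force yet. I'll lower the rest in small steps until it contacts.

>>> play_rows --plan '[[[0, -0.4, 0.4, 0], [0, -0.6, 0.8, 0], [0, -0.6, 1.2, 0], [0, -0.6, 1.6, 0], [0, -0.6, 2, 0], [0, -0.6, 2.4, 0], [0, -0.6, 2.4, 0]]]'

```text
time_s: 14.75
ee_pos: [595.8, -307.9, 48.7]
eef_rot: [0.001, 1.0, -0.0, 0.0]
ft_force: [-2.3, -5.4, 0.5]
opening: 0.148
```

>>> play_rows --plan '[[[0, 0, 0.4, 0], [0, 0, 0.8, 0], [0, 0, 1.2, 0], [0, 0, 1.6, 0], [0, 0, 1.6, 0]]]'

```text
time_s: 15.25
ee_pos: [595.8, -308.0, 46.9]
eef_rot: [0.001, 1.0, -0.0, 0.0]
ft_force: [-1.7, -5.9, -0.1]
opening: 0.146
```

>>> play_rows --plan '[[[0, 0, 0.4, 0], [0, 0, 0.8, 0], [0, 0, 1.2, 0], [0, 0, 1.6, 0], [0, 0, 1.6, 0]]]'

```text
time_s: 15.75
ee_pos: [595.8, -308.0, 45.3]
eef_rot: [0.001, 1.0, -0.0, 0.0]
ft_force: [-1.8, -5.7, 0.8]
opening: 0.144
```

```bash
python3 - <<'E'
from h import *
st=manip.sense(); print(st['ee_pos'].round(1),st['ft_force'].round(1),st['ft_torque'].round(2),st['opening'])
s=manip.snapshot('side'); save(s,'side8.png'); cv2.imwrite('pics/crop8.png',cv2.cvtColor(cv2.resize(s['frame'][230:365,310:470],None,fx=4,fy=4,interpolation=2),cv2.COLOR_RGB2BGR))
for M in ((-60,-75,72),(60,-75,72),(-60,-75,60),(60,-75,60)):
    print(M,proj(s,np.array(M)+[494.5,-233,0]))
P,u,v=pts(s,red(s)); k=(u>340)&(u<402)&(v>300)&(v<325); print(P[k].mean(0).round(1))
fr=s['frame']; 
k=(P[:,0]>550)
Q,u,v=pts(s,np.ones((480,640),bool)); m=(Q[:,0]>445)&(Q[:,0]<545)&(Q[:,1]<-195)&(Q[:,1]>-300)&(Q[:,2]>55)
A=np.c_[Q[m][:,:2]-[494.5,-193],np.ones(m.sum())]; print(np.linalg.lstsq(A,Q[m][:,2],rcond=None)[0].round(3),m.sum())
E
```

```text
[ 595.8 -308.    45.3] [-1.8 -5.7  0.8] [-0.98  0.43  0.03] 0.14442303366074213
(-60, -75, 72) [[337.12810628 320.49159283]]
(60, -75, 72) [[407.54530782 318.16344788]]
(-60, -75, 60) [[336.78369447 324.36415676]]
(60, -75, 60) [[406.40986736 322.03324175]]
[ 495.2 -295.6   70.7]
[-1.118 -5.041  3.722] 10379
```

View pics/crop8.png

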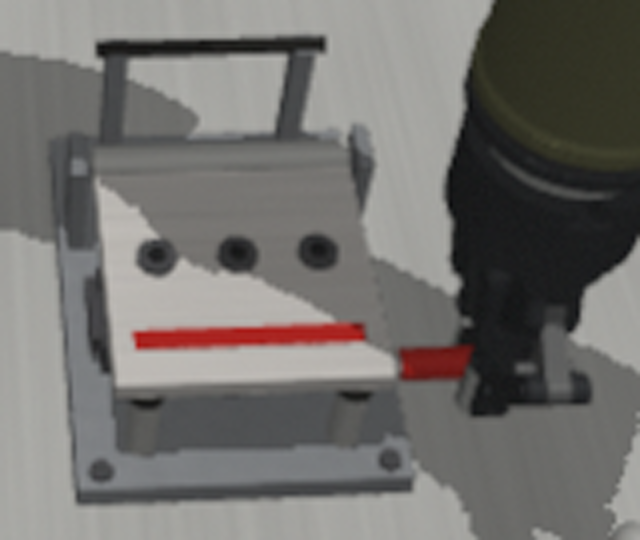

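The leaf looks level and its edge covers the post tops at crop (145,400) and (352,395). The stripe measures z 70.7 (72 when closed, ±2). There is still no contact force, so I'll continue gently.

>>> play_rows --plan '[[[0, 0, 0.4, 0], [0, 0, 0.8, 0], [0, 0, 1.2, 0], [0, 0, 1.6, 0], [0, 0, 1.6, 0]]]'

```text
time_s: 16.3
ee_pos: [595.8, -308.0, 44.2]
eef_rot: [0.001, 1.0, -0.0, 0.0]
ft_force: [-4.0, -5.7, 3.5]
opening: 0.146
```

>>> play_rows --plan '[[[0, 0, 0.4, 0], [0, 0, 0.8, 0], [0, 0, 1.2, 0], [0, 0, 1.6, 0], [0, 0, 1.6, 0]]]'

```text
time_s: 16.8
ee_pos: [595.9, -308.0, 44.1]
eef_rot: [0.001, 1.0, -0.0, 0.001]
ft_force: [-6.2, -3.3, 13.0]
opening: 0.148
```

Contact: TCP stopped at 44.1 and the vertical force rose to 13 N, so the leaf is on its stops. I'll ease off slightly and open partway.

>>> play_rows --plan '[[[0, 0, -0.5, 0], [0, 0, -0.9, 0], [0, 0, -0.9, 0]]]'

```text
time_s: 17.1
ee_pos: [595.9, -308.0, 44.2]
eef_rot: [0.001, 1.0, -0.0, 0.0]
ft_force: [-4.0, -4.9, 8.5]
opening: 0.147
```

>>> play_rows --plan '[[[0, 0, 0, 0], [0, 0, 0, 0], [0, 0, 0, 0], [0, 0, 0, 0], [0, 0, 0, 0], [0, 0, 0, 0], [0, 0, 0, 0], [0, 0, 0, 0]]]' --jaw 0.3

```text
time_s: 17.9
ee_pos: [596.0, -306.7, 43.0]
eef_rot: [-0.0, 1.0, -0.0, 0.0]
ft_force: [-0.5, 1.1, -0.0]
opening: 0.654
```

```bash
python3 - <<'E'
from h import *
st=manip.sense(); print(st['ee_pos'].round(1),st['ft_force'].round(1),st['ft_torque'].round(2),st['opening'])
s=manip.snapshot('wrist'); save(s,'wrist9.png')
s=manip.snapshot('side'); save(s,'side9.png')
P,u,v=pts(s,red(s)); k=(u>340)&(u<402)&(v>300)&(v<325); print(P[k].mean(0).round(1))
E
```

```text
[ 596.  -306.7   43. ] [-0.5  1.1 -0. ] [-0.    0.    0.04] 0.6542639739210941
[ 494.6 -295.6   69.7]
```

View pics/wrist9.png

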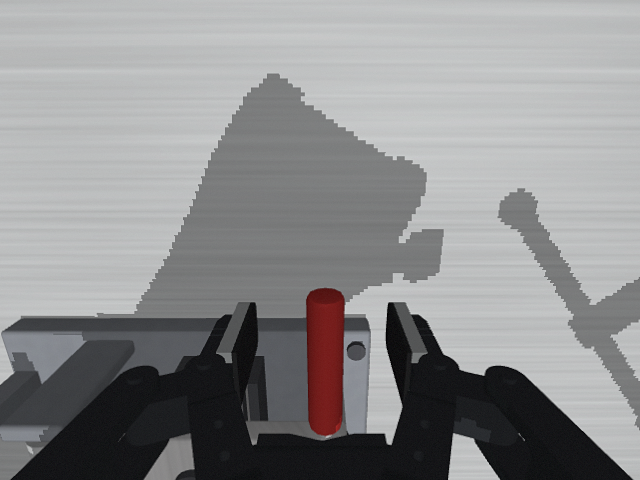

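The bar is free between the open pads at (325,360). Now I'll withdraw straight up.

>>> play_rows --plan '[[[0, 0, -8, 0], [0, 0, -20, 0], [0, 0, -35, 0], [0, 0, -50, 0], [0, 0, -65, 0], [0, 0, -80, 0], [0, 0, -95, 0], [0, 0, -110, 0], [0, 0, -125, 0], [0, 0, -140, 0], [0, 0, -150, 0], [0, 0, -150, 0]]]'

```text
time_s: 19.2
ee_pos: [596.8, -307.3, 195.6]
eef_rot: [0.001, 1.0, -0.0, 0.002]
ft_force: [0.8, -0.6, 0.2]
opening: 0.651
```

```bash
python3 - <<'E'
from h import *
st=manip.sense(); print(st['time_s'],st['ee_pos'].round(1),st['ft_force'].round(1),st['opening'])
s=manip.snapshot('wrist'); save(s,'wrist10.png')
s=manip.snapshot('scene'); save(s,'scene10.png')
s=manip.snapshot('side'); save(s,'side10.png')
P,u,v=pts(s,red(s)); k=(u>340)&(u<402)&(v>300)&(v<325); print(P[k].mean(0).round(1))
k=(u>404)&(u<440)&(v>300)&(v<335); print('bar',P[k].mean(0).round(1),P[k][:,2].max())
cv2.imwrite('pics/crop10.png',cv2.cvtColor(cv2.resize(s['frame'][230:365,310:470],None,fx=4,fy=4,interpolation=2),cv2.COLOR_RGB2BGR))
E
```

```text
19.2 [ 596.8 -307.3  195.6] [ 0.8 -0.6  0.2] 0.6514290923075764
[ 494.8 -295.7   69.8]
bar [ 584.2 -311.6   68.7] 73.94614810779967
```

View pics/crop10.png

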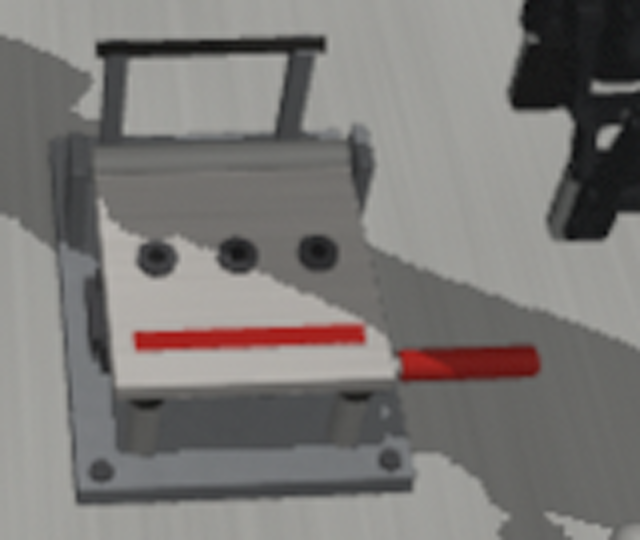

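View pics/scene10.png

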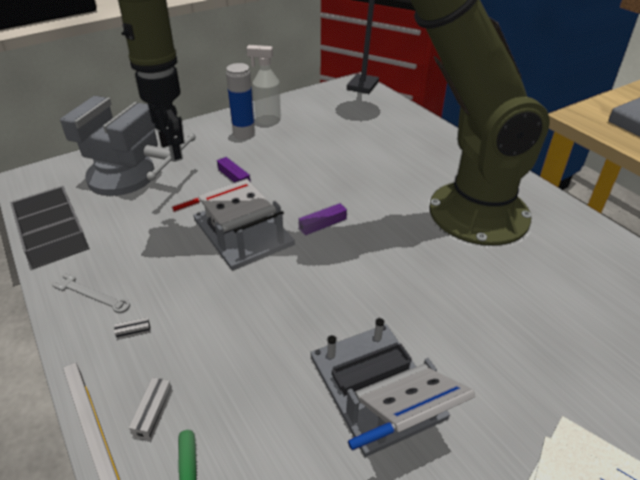

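View pics/wrist10.png

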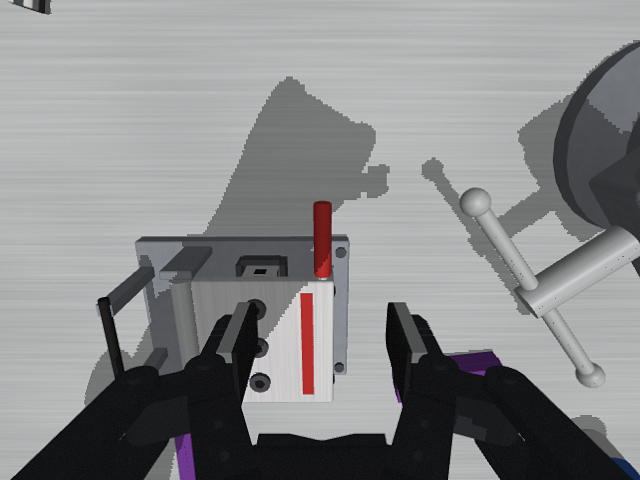

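The red leaf lies flat on both posts: crop (145,400) and (352,395). Its stripe stays at z 69.8 after withdrawal. The profile end shows in its nest at wrist (262,270), the blue leaf still leans open at scene (410,395), and the hand is clear. I'm handing in.

```bash
python3 -c "
from workcell import manip
print(manip.close_job())"
```

```text
the job is handed in; nothing more can be done
None
```

The red-grip jig is closed and handed in at about 19 s of the 37 s allowed. I gripped the red bar with the hand pointing down and swung the leaf from 2.5 rad over past vertical. I lowered it onto its stop posts in small steps, until the reported vertical force rose to about 13 N. Then I eased off, opened the fingers and withdrew straight up.

**Last checks:**
- **Leaf:** it lies level on both posts and did not move when I withdrew; the stripe on its top read z 69.7 mm before and 69.8 mm after.
- **Profile:** its end shows in the nest under the leaf, though the closed leaf hides the rest of it.
- **Blue-grip leaf:** it still leans open, judged by eye from the pictures.
- **Robot:** the hand is clear of everything, with a reported force below 1 N.

**Disagreements:**
- The stripe read about 2 mm below the nominal 72 mm, and contact came at TCP z 44 rather than the expected 47. I put the first down to the camera calibration, since the base and post tops also read up to about 3 mm low. The second may be the bar sitting slightly deeper between the pads.
- One automatic plane fit of the leaf angle picked up other surfaces and was useless, so I discarded it. I judged the leaf closed from the contact force, the stripe height and the pictures.

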